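# Switch on the tabletop cooker and click its power dial to step five

### The job

Get the covered pot heating: switch the tabletop cooker on at its mains rocker and, with a fingertip against the side of the bar grip, turn the power dial clockwise click by click until it rests in step five (the fifth dot after the long off mark). Do not pinch the dial between the fingers, and leave the pot and everything else lying about where it stands.

Things in the scene. Friction and masses are not known exactly. Their poses are not given: they have to be found in the camera images.
- cooker: Fixed one-ring tabletop cooker, white, 380 mm deep (own x) by 300 mm wide (own y). Origin: centre of its underside, on the table. Own -x is the front, +y its left seen from the front, z up. Black glass top 66 mm above the table, own x from -91 to +183 mm; before it a flat aluminium control deck, 62 mm high, with the dial at (-147, -78) mm and the rocker's pivot at (-147, +82) mm, own x and y.
- dial (a joint): Angle of the power dial, rad, growing clockwise seen from above; 0 = off, stop at 4.40. Clicks every 36 degrees: step n rests at 0.628 n (step five 3.14). Starts at off or step 1 to 3. At off the pointer is 126 degrees counter-clockwise from the cooker's +x. 0.06 N m (3 to 4 N on the bar's end) leaves a notch; past half-way it drops into the next by itself and stays there.
- dial_axis (a point): Dial's vertical axis, at the top of its bar grip, 29 mm above the deck (91 mm above the table). Black dial: round skirt 51 mm across, to 9 mm above the deck; on it an upright bar 48 mm long (24 each way), 10 thick, from 9 to 29 mm above the deck. Printed round it, 33.5 mm from the axis: a dash at off, then clockwise seven growing dots, steps 1 to 7. Own x: along the bar to the pointer.
- dial_pointer (a point): Top of the bar grip at its pointer end, 24 mm from the dial's axis; a white line on the top of the bar runs to this end.
- rocker (a joint): Tilt of the mains rocker switch in rad: 0 = off, its on end up; 0.36 = fully on, its on end pressed down. Snap action: about 3 N on the on end starts it, past the middle (0.18) it tips over by itself, and it stays where it is.
- rocker_on_end (a point): Top face of the rocker's on end, 16 mm from the pivot towards the dial (6 mm from the rocker's end), marked with a white dash; the other end has a white ring. Black rocker 44 mm long (cooker's y), 24 mm wide, in a bezel 60 x 38 mm, 2 mm high; it tips about the cooker's x. At off this point is about 13 mm above the deck; pressed down about 6 mm it is fully on.
- pot: Brass-coloured covered pot, 160 mm diameter, 128 mm tall to the lid's knob, two wire handles to 112 mm from its centre; stands on the cooker's glass, its axis about 58 mm behind the cooker's centre. Origin: centre of its underside. Leave it.
- spoon: Steel soup spoon, about 180 mm long, 8 mm high, lying across the front of the glass between controls and pot. Origin: near the middle of its length, underside. Leave it.
- tuna_can: Opened tuna can, 87 mm diameter, 40 mm tall with its lid bent up to about 94 mm, on the table right of the dial. Origin: centre of its underside. Leave it.
- box_closed: Clear food box with blue lid, 120 x 120 x 56 mm, on the table left of the rocker. Origin: centre of its underside. Leave it.
- sauce_bottle: Red squeeze bottle, 60 mm diameter, 192 mm tall, on the table beside the cooker, level with the pot, on one side or the other. Origin: centre of its underside. Leave it.
- steel_cup: Steel cup, 74 mm diameter, 82 mm tall, on the table beside the cooker, level with the pot, on the side where the bottle is not. Origin: centre of its underside. Leave it.
- shaker: Glass salt shaker with steel top, 42 mm diameter, 68 mm tall, on the table in front of the cooker. Origin: centre of its underside. Leave it.

How it is judged:
At the end, for the whole second after the job is handed in: The dial rests in the notch of step five (within 0.15 rad of 3.14), the rocker is fully on (above 0.30 rad), the pot is within 20 mm and every other thing within 25 mm of where it started (value of joint dial between 2.99 and 3.29 rad and value of joint rocker above 0.3 rad and distance of pot from where it was at the start of the episode below 0.02 m and distance of each of spoon, tuna_can, box_closed, sauce_bottle, steel_cup, shaker from where it was at the start of the episode below 0.025 m); the robot touches nothing.
It fails at once if the pot is lifted, tipped or shifted (more than 20 mm or 0.15 rad) (distance of pot from where it was at the start of the episode above 0.02 m or angle between pot's own z axis and vertical above 0.15 rad).
It fails at once if another thing is picked up or pushed about (more than 25 mm) (distance of any of spoon, tuna_can, box_closed, sauce_bottle, steel_cup, shaker from where it was at the start of the episode above 0.025 m).
It fails at once if the dial is pinched: the gripper straddles its bar grip, the grasp point over the dial's axis (within 14 mm) and less than 13 mm above the bar's top (horizontal distance between the grasp point and dial_axis below 0.014 m and z of the grasp point in the frame of dial_axis below 0.013 m).
It also fails if it takes over 45 s, if anything falls off the work surface, if the arm or the gripper's body presses on something with over 40 N, if the wrist force passes 120 N, or if a joint passes its speed limit or range.

### The arm

A 6-joint arm with a two-finger parallel gripper is mounted at the origin on the work surface. World frame = base frame: x ahead of the robot, y to its left, z up, the work surface at z = 0. Lengths are in m, angles in rad, forces in N, time in s.
With the tool pointing down it reaches from about 0.35 to 0.775 m from the base axis. Payload 5.5 kg.
Tool frame: the origin (TCP) lies midway between the tips of the shut fingers; the grasp point (between the pads) lies 19 mm behind it; z points along the fingers, x is the direction in which the jaws open and shut, and the axes are right-handed (so a half turn about z gives the same grasp; the last joint's range is limited). The gripper opens to 85 mm and grips with 20 to 120 N. Pads are 22 mm wide; open, the fingers measure 114 mm over their backs; the gripper's body (76 mm by 85 mm) begins 54 mm behind the grasp point. The pads swing forward as they close: fully open they stand 13 mm farther back than shut.
Start: joints at [-1.341, 0.313, 0.046, 1.304, 0, 1.431], TCP at [0.208, -0.536, 0.231] pointing down, gripper open.
Joint ranges: [-2.76, 2.76], [-0.86, 1.69], [-1.03, 1.26], [-2.2, 2.34], [-1.47, 1.5], [-3.14, 3.14]. Speed limits (rad/s): [2.57, 2.57, 3.14, 3.14, 3.14, 3.14].

### API

Orientations are given as a unit quaternion [w, x, y, z].
In Python, from workcell import env gives the robot as it stands. The module is installed in compiled form; this text tells all that it offers.
- The arm moves only by the tool apply_moves, never from a script. Its argument "moves" is a list of rows, each a list of 3 entries, a list of its own where there are three numbers: the shift along the tool's x, y, z in cm, then the turn about the tool's z in degrees, then the opening, from 0 (shut) to 1 (fully open). In form: [[[x, y, z], yaw, gripper], ...]. A call has exactly 10 rows; each row is the pose to reach, as a shift and turn from the pose commanded when the call began, along the tool's axes at that moment; what a row does not reach only later rows make up. A row lasts 1/8 s, in which the tool goes at most 62.5 mm and 10.7 degrees, less where a joint would pass 70% of its speed; a pose out of reach is approached as far as the arm can. A call with a gripper value outside its range is refused whole. The fingers move at their own pace and stop on an object; "squeeze" is the grip in N (left out, the last holds). Time passes only in rows, so rows that repeat a pose let the fingers close, or fill a call up. It gives the time, the measured TCP pose, the force and the opening at its end, in the units of the state.
- env.get_state(): the state, without advancing time (a new reading comes with each control period).
- env.read_camera(name): name is "side" or "top" or "wrist"; returns a dict with "pixels" (400x640x3 uint8, red, green, blue), "fov_y" (degrees; the focal length in pixels is half the picture's height over the tangent of half this angle, whatever the lens; pixels are square), "cx", "cy" (the principal point, pixels), "world_from_camera" (4x4, takes a point from camera to world coordinates); the wrist camera has in their place "hand_eye" (4x4, takes a point from camera to tool coordinates, whose origin is the TCP and whose axes are the tool frame's). Camera axes: x right, y down, z forward; pixel columns grow to the right and rows downward; lengths in m; the calibration is good to about 2 mm. A picture is of the moment at which its call begins: read the wrist's pose just before it. There is no depth.
- env.hand_in(): hands the job in, once; it reports no verdict.
The state is a dict: "clock": time; "joint_pos": joint angles; "qvel": joint speeds; "tau": joint torques, N m; "tcp_pos": TCP position; "orientation": TCP orientation; "wrist_force": force on the tool from outside, world axes, zero at the start; "ft_torque": the same for the moment, N m; "finger_gap": finger opening in m.
Only numpy, scipy, OpenCV 4.12 (cv2) and the standard library are available. Lean on these libraries where they do the work, as an engineer would, in place of code of your own. Each camera call takes 0.05 s, during which the arm holds its last target.

## Working session

There is one attempt and no reset: what is moved stays moved. The work goes in short steps, Python scripts to look and compute and a tool call to move; the robot and the scene stay as the last step left them, time stands still between calls to the robot, and variables do not carry over. Pictures are saved under pics/ and viewed, and the job is handed in when it is done.

Besides the shell and the picture viewer there is one more tool, called after "Call:" as name(argument=value, ...), one argument or row to a line, values as JSON. apply_moves: Moves the arm, as the interface text tells. Its arguments: {"type":"object","properties":{"moves":{"type":"array","items":{"type":"array"}},"squeeze":{"type":"number"}},"required":["moves"]}

```bash
mkdir -p pics
python3 - <<'E'
from workcell import env
import cv2,json
s=env.get_state();print({k:(v if not hasattr(v,'tolist') else v.tolist()) for k,v in s.items()})
for n in("top","side","wrist"):
    r=env.read_camera(n);cv2.imwrite(f"pics/{n}0.png",cv2.cvtColor(r["pixels"],cv2.COLOR_RGB2BGR))
    print(n,{k:(v.tolist() if hasattr(v,'tolist') else v) for k,v in r.items() if k!="pixels"})
E
```

```text
{'clock': 0.0, 'joint_pos': [-1.3405882952116035, 0.3139984518927181, 0.04498463497380782, 1.3035691546715127, -8.808368396942468e-06, 1.4312164277052266], 'qvel': [-0.00036782286272929313, -0.0012884953296621914, 0.00019786280070884264, 0.0013484456769386228, 0.0009684860506519316, 0.0003089024204691659], 'tau': [0.0002814252093230607, -48.062649965286255, 29.853200912475586, 0.019365907064639032, 7.261730161189917e-05, -3.900547085322614e-06], 'tcp_pos': [0.20770039513054533, -0.5356457437543578, 0.23041226894504874], 'orientation': [-0.0005991597893247437, 0.8250504913844987, -0.5650583055067028, -0.0006626097175018202], 'wrist_force': [-0.34625481215007436, -0.13425090694235803, -0.16718140752136773], 'ft_torque': [-0.02642373287987813, 0.05362238683943366, 0.017811721191085088], 'finger_gap': 0.08551159966008692}
top {'fov_y': 48.82855812342078, 'cx': 318.4719052130868, 'cy': 197.01320542437008, 'world_from_camera': [[-0.000579728944512496, -0.9858989412277281, 0.16734079478834632, 0.41661513948514145], [-0.9998750359206443, -0.002072166006049809, -0.015672226093752517, 0.039020
[... 199 characters left out ...]
49123024, 'world_from_camera': [[0.9986015059488098, -0.04661758311282173, 0.02493658480001134, 0.5475150921591956], [-0.05169076439529443, -0.7619443946929343, 0.645576334969187, -0.5399637232455675], [-0.011094917439943243, -0.6459624914348642, -0.7632885184949817, 0.7489073098556533], [0.0, 0.0, 0.0, 1.0]]}
wrist {'fov_y': 71.80122523296781, 'cx': 319.361469418999, 'cy': 200.2449360558173, 'hand_eye': [[0.9999994456553505, 0.0007550017431550345, 0.0007339355281594341, -0.00017219387025180222], [-0.0009318138765926337, 0.9591351872648913, 0.2829466809723012, -0.0723157019374881], [-0.0004903181528875526, -0.2829472080136321, 0.9591353590945332, -0.14275827493673232], [0.0, 0.0, 0.0, 1.0]]}
```

View pics/top0.png

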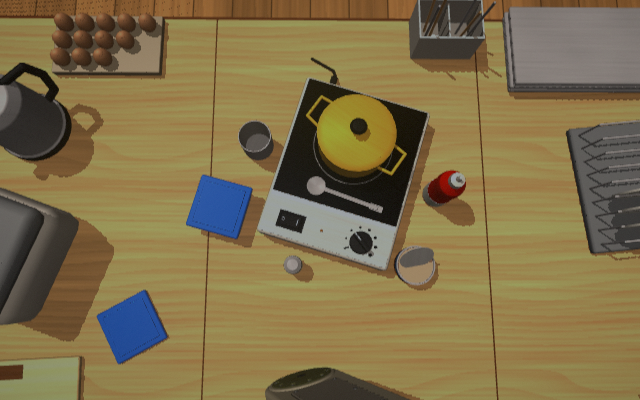

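View pics/side0.png

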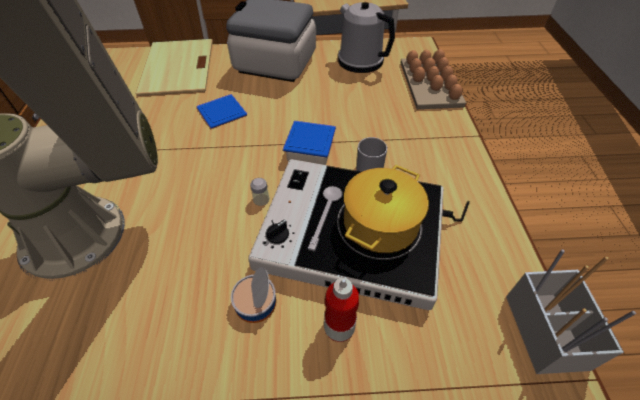

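Run:
```python
import cv2
a=cv2.imread("pics/top0.png")
cv2.imwrite("pics/topc.png",cv2.resize(a[195:285,250:400],None,fx=5.3,fy=5.3,interpolation=cv2.INTER_CUBIC))
a=cv2.imread("pics/side0.png")
cv2.imwrite("pics/sidec.png",cv2.resize(a[155:275,240:360],None,fx=5,fy=5,interpolation=cv2.INTER_CUBIC))
```

```text
(no output)
```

View pics/topc.png

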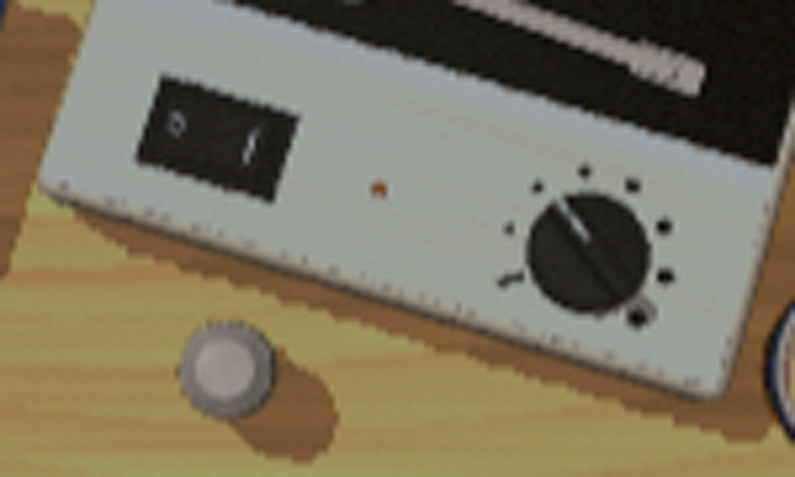

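View pics/sidec.png

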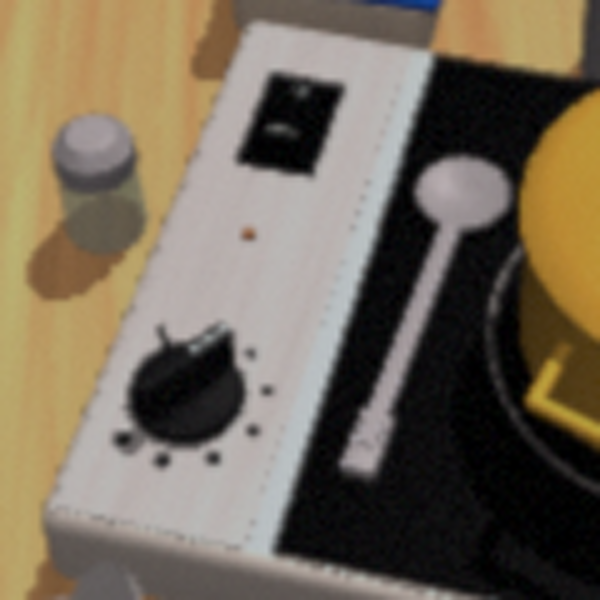

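```bash
cat > h.py <<'E'
import numpy as np
def ray(T,f,cx,cy,u,v):
    T=np.array(T);d=T[:3,:3]@np.array([(u-cx)/f,(v-cy)/f,1]);return T[:3,3],d
def at_z(T,f,cx,cy,u,v,z):
    o,d=ray(T,f,cx,cy,u,v);return o+d*(z-o[2])/d[2]
E
python3 - <<'E'
from workcell import env
from h import *
from scipy.optimize import least_squares
def dots(k):
    return [(-147+33.5*np.cos(np.radians(126-36*n)),-78+33.5*np.sin(np.radians(126-36*n))) for n in k]
bez=[(-128,112),(-128,52),(-166,52),(-166,112)]
cams={}
top=np.array([(509,229),(538,187),(585,172),(633,186),(664,227),(666,277),(638,317),(163,75),(299,117),(274,202),(136,160)])/5.3+[250,195]-.4
side=np.array([(251,354),(267,390),(253,430),(213,458),(162,461),(123,440),(344,84),(313,174),(237,164),(270,73)])/5+[240,155]-.4
for n,px,m in(("top",top,dots(range(1,8))+bez),("side",side,dots(range(2,8))+[bez[0],bez[1],bez[2],bez[3]])):
    r=env.read_camera(n);f=200/np.tan(np.radians(r["fov_y"]/2))
    z=[.062]*(len(px)-4)+[.064]*4
    P=np.array([at_z(r["world_from_camera"],f,r["cx"],r["cy"],*p,zz)[:2] for p,zz in zip(px,z)])
    m=np.array(m)/1000
    fn=lambda q:(m@np.array([[np.cos(q[2]),np.sin(q[2])],[-np.sin(q[2]),np.cos(q[2])]])+q[:2]-P).ravel()
    s=least_squares(fn,[.5,0,-.2]);q=s.x
    print(n,q,np.round(fn(q).reshape(-1,2)*1000,1).tolist())
    c,si=np.cos(q[2]),np.sin(q[2])
    for nm,a in(("dial",(-.147,-.078)),("rockpivot",(-.147,.082)),("on",(-.147,.066))):
        print(nm,q[0]+c*a[0]-si*a[1],q[1]+si*a[0]+c*a[1])
print(env.get_state()["clock"])
E
```

```text
top [ 0.64359544 -0.03671543 -0.29778845] [[0.1, -0.4], [-0.3, -0.1], [0.2, -0.1], [-0.1, -0.1], [0.3, -0.0], [0.2, -0.0], [-0.4, 0.0], [0.6, 0.2], [0.4, -0.6], [-0.6, 0.4], [-0.3, 0.7]]
dial 0.48017952002509834 -0.06815168079227575
rockpivot 0.5271245936242026 0.08480635287962619
on 0.5224300862642921 0.069510549512436
side [ 0.64586632 -0.03704951 -0.29929209] [[-0.1, -0.4], [-0.0, -0.9], [-0.0, -0.8], [0.1, -0.5], [0.4, -0.5], [-0.0, 0.1], [0.9, 0.1], [-0.1, -0.9], [-1.3, 2.0], [0.2, 1.7]]
dial 0.4824033236692955 -0.06824000666876118
rockpivot 0.5295783388649135 0.08464726533676979
on 0.5248608373453517 0.0693585381362167
0.25
```

Call:
apply_moves(
  moves=[
    [[-3.8,-4.3,0],-4,0],
    [[-7.6,-8.6,0],-8,0],
    [[-11.4,-13,0],-13,0],
    [[-15.2,-17.3,0],-18,0],
    [[-19,-21.7,0],-23,0],
    [[-22.8,-26,0],-28,0],
    [[-26.6,-30.4,0],-34,0],
    [[-30.4,-34.7,0],-40,0],
    [[-34.2,-39,0],-46,0],
    [[-38,-43.4,0],-51.7,0],
  ],
  squeeze=20,
)

```text
clock: 1.5
tcp_pos: [0.4758, -0.0232, 0.2315]
orientation: [0.0, 0.989, -0.147, 0.0]
wrist_force: [0.3, -0.4, 0.3]
finger_gap: -0.0002
```

```bash
cat >> h.py <<'E'
from scipy.spatial.transform import Rotation as R
def look(env,name):
    import cv2
    s=env.get_state();r=env.read_camera("wrist")
    cv2.imwrite(f"pics/{name}.png",cv2.cvtColor(r["pixels"],cv2.COLOR_RGB2BGR))
    q=np.array(s["orientation"]);T=np.eye(4);T[:3,:3]=R.from_quat(q[[1,2,3,0]]).as_matrix();T[:3,3]=s["tcp_pos"]
    W=T@np.array(r["hand_eye"]);f=200/np.tan(np.radians(r["fov_y"]/2))
    np.savez(f"pics/{name}.npz",W=W,f=f,c=[r["cx"],r["cy"]])
    print(s["clock"],s["tcp_pos"],s["wrist_force"]);return W,f,r["cx"],r["cy"],s
def proj(W,f,cx,cy,p):
    q=np.linalg.inv(W)@np.append(p,1);return cx+f*q[0]/q[2],cy+f*q[1]/q[2]
E
python3 - <<'E'
from workcell import env
from h import *
W,f,cx,cy,s=look(env,"w1")
for p in((.481,-.068,.091),(.5283,.0847,.072),(.5237,.0695,.075)):print(proj(W,f,cx,cy,p))
E
```

```text
1.5 [ 0.47579061 -0.02320022  0.23149782] [ 0.27456529 -0.36445637  0.33963098]
(np.float64(335.29242403647885), np.float64(226.36133134294772))
(np.float64(337.7831250833885), np.float64(70.52318837667966))
(np.float64(337.68784306182783), np.float64(87.2381086772626))
```

View pics/w1.png

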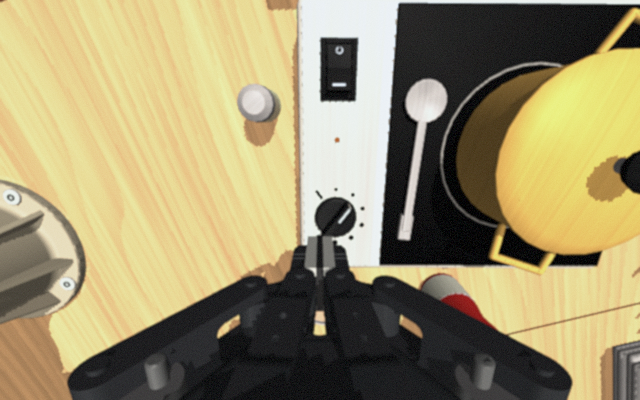

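Run:
```python
import cv2
from h import *
a=cv2.imread("pics/w1.png")
cv2.imwrite("pics/w1c.png",cv2.resize(a[170:290,270:400],None,fx=5,fy=5,interpolation=cv2.INTER_CUBIC))
d=np.load("pics/w1.npz")
for z in(.062,.071,.091):print(proj(d["W"],d["f"],*d["c"],(.481,-.068,z)))
```

```text
(np.float64(333.9228823813142), np.float64(217.3217903777092))
(np.float64(334.3226807870844), np.float64(219.9606250952717))
(np.float64(335.29242403647885), np.float64(226.36133134294772))
```

View pics/w1c.png

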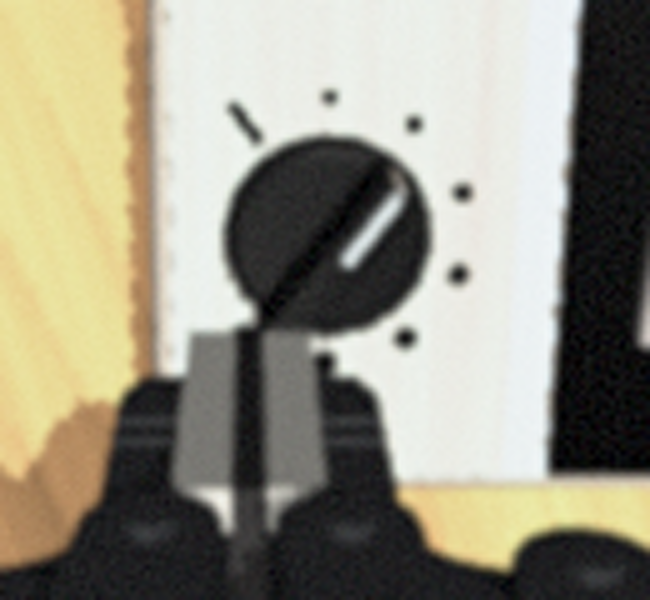

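Call:
apply_moves(
  moves=[
    [[0.9,-5,0],0,0],
    [[1.9,-10,0],0,0],
    [[1.9,-10,3],0,0],
    [[1.9,-10,6],0,0],
    [[1.9,-10,9],0,0],
    [[1.9,-10,11],0,0],
    [[1.9,-10,13],0,0],
    [[1.9,-10,14],0,0],
    [[1.9,-10,14.8],0,0],
    [[1.9,-10,14.8],0,0],
  ],
)

```text
clock: 2.8
tcp_pos: [0.5226, 0.0649, 0.0831]
orientation: [0.0, 0.989, -0.149, -0.0]
wrist_force: [0.4, -0.4, -0.3]
finger_gap: 0.0002
```

Run:
```python
from workcell import env
from h import *
import cv2
look(env,"w2")
for n in("side","top"):
    r=env.read_camera(n);a=cv2.cvtColor(r["pixels"],cv2.COLOR_RGB2BGR)
    a=a[150:290,230:400]; cv2.imwrite(f"pics/{n}2.png",cv2.resize(a,None,fx=4,fy=4,interpolation=cv2.INTER_CUBIC))
```

```text
2.8 [0.52258264 0.0649151  0.0831168 ] [ 0.35715442 -0.4198412  -0.27756273]
```

View pics/w2.png

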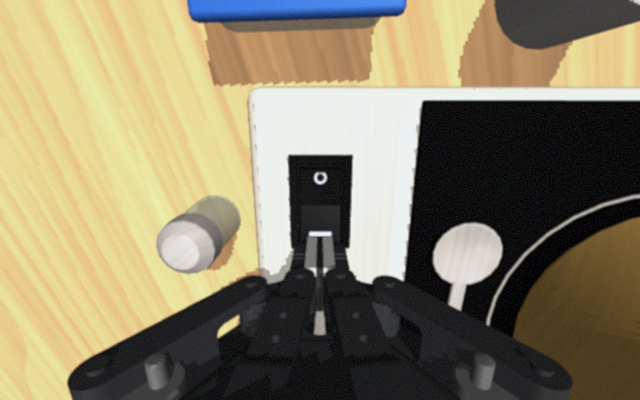

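View pics/side2.png

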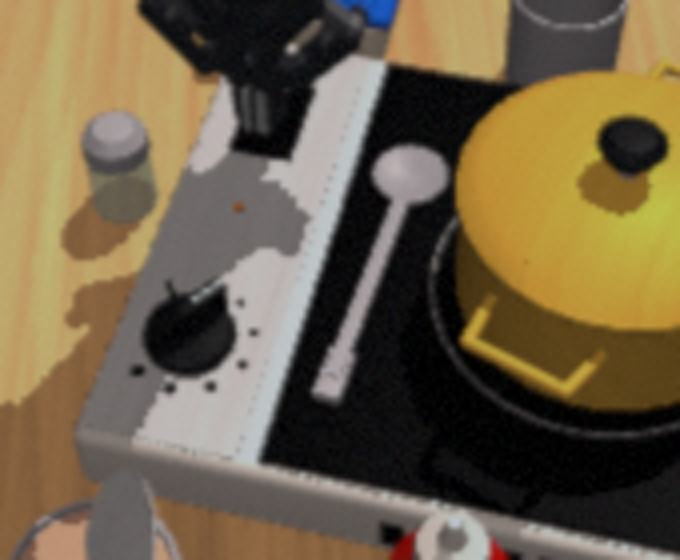

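Call:
apply_moves(
  moves=[
    [[0,0,0.3],0,0],
    [[0,0,0.6],0,0],
    [[0,0,0.8],0,0],
    [[0,0,1],0,0],
    [[0,0,1.1],0,0],
    [[0,0,1.2],0,0],
    [[0,0,1.3],0,0],
    [[0,0,1.4],0,0],
    [[0,0,1.4],0,0],
    [[0,0,1.4],0,0],
  ],
)

```text
clock: 4.2
tcp_pos: [0.5227, 0.065, 0.0692]
orientation: [0.0, 0.989, -0.149, -0.0]
wrist_force: [-0.6, 1.3, -0.6]
finger_gap: -0.0003
```

Run:
```python
from workcell import env
from h import *
look(env,"w3")
```

```text
4.2 [0.52271899 0.0650268  0.06923101] [-0.63746283  1.331887   -0.60435774]
```

View pics/w3.png

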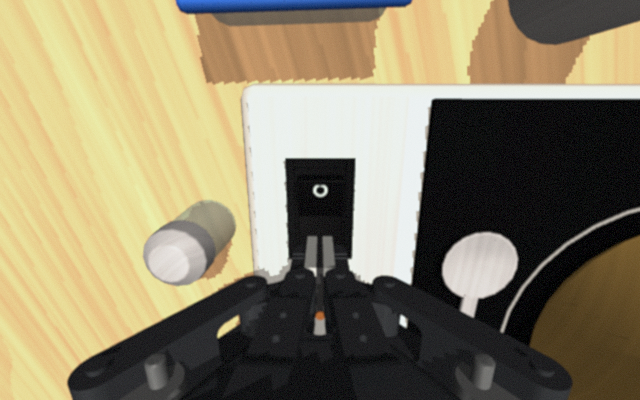

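Run:
```python
from h import *
from scipy.optimize import least_squares
d=np.load("pics/w1.npz")
px=np.array([(330,97),(414,124),(462,192),(458,274),(405,338),(325,364)])/5+[270,170]-.4
P=np.array([at_z(d["W"],d["f"],*d["c"],*p,.062)[:2] for p in px])
A=np.radians(126-36*np.arange(1,7))
fn=lambda q:(np.c_[q[0]+.0335*np.cos(A+q[2]),q[1]+.0335*np.sin(A+q[2])]-P).ravel()
s=least_squares(fn,[.48,-.07,-.3]);print(s.x,np.round(fn(s.x)*1000,1))
```

```text
[ 0.48265106 -0.06719534 -0.29551978] [-0.1 -0.3 -0.2 -0.1 -0.  -0.2  0.  -0.   0.2  0.   0.2  0.6]
```

Call:
apply_moves(
  moves=[
    [[0,0,-2],0,0],
    [[0,0,-5],0,0],
    [[0,0,-8],0,0],
    [[0,0,-8],-9,0],
    [[0,0,-8],-18,0],
    [[0,0,-8],-27,0],
    [[0,0,-8],-36,0],
    [[0,0,-8],-45,0],
    [[0,0,-8],-54,0],
    [[0,0,-8],-54,0],
  ],
)

```text
clock: 5.5
tcp_pos: [0.5227, 0.065, 0.1493]
orientation: [0.0, 0.949, 0.316, 0.0]
wrist_force: [-0.1, 0.2, 0.3]
finger_gap: 0.0001
```

Call:
apply_moves(
  moves=[
    [[-2.4,1.4,0],0,0],
    [[-4.8,2.8,0],0,0],
    [[-7.2,4.2,0],0,0],
    [[-9.5,5.6,0],0,0],
    [[-9.5,5.6,1],0,0],
    [[-9.5,5.6,2.5],0,0],
    [[-9.5,5.6,4],0,0],
    [[-9.5,5.6,5],0,0],
    [[-9.5,5.6,5],0,0],
    [[-9.5,5.6,5],0,0],
  ],
)

```text
clock: 6.75
tcp_pos: [0.4806, -0.0367, 0.0994]
orientation: [0.0, 0.949, 0.317, 0.0]
wrist_force: [-0.2, 0.0, -1.2]
finger_gap: 0.0001
```

Run:
```python
from workcell import env
from h import *
import cv2
look(env,"w4")
for n in("side","top"):
    r=env.read_camera(n);a=cv2.cvtColor(r["pixels"],cv2.COLOR_RGB2BGR)
    a=a[150:290,230:400]; cv2.imwrite(f"pics/{n}4.png",cv2.resize(a,None,fx=4,fy=4,interpolation=cv2.INTER_CUBIC))
```

```text
6.75 [ 0.48063463 -0.03667259  0.09942589] [-0.24468292  0.00942652 -1.16028749]
```

View pics/w4.png

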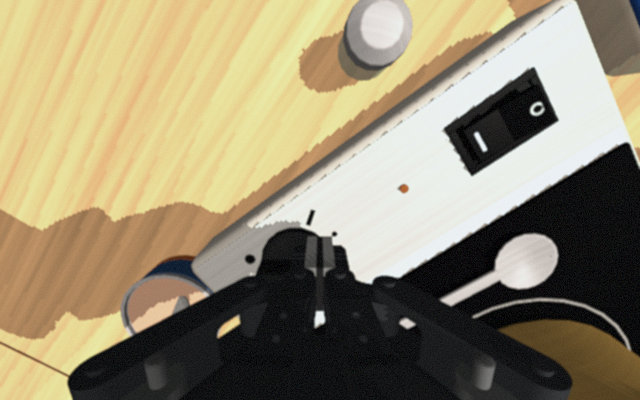

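View pics/side4.png

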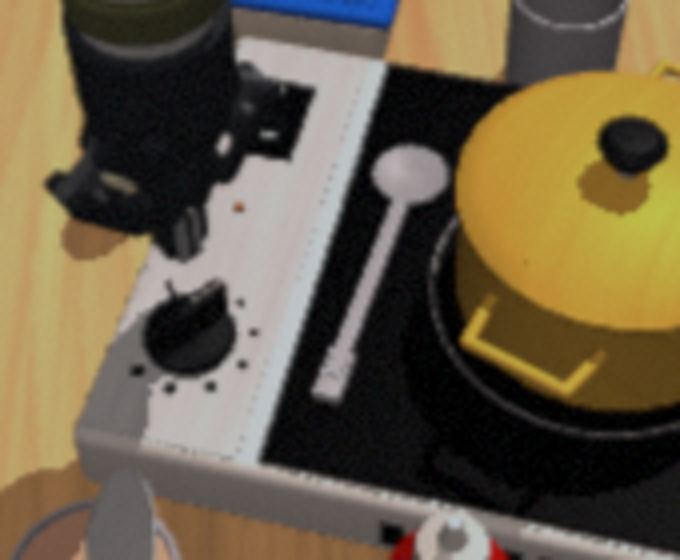

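View pics/top4.png

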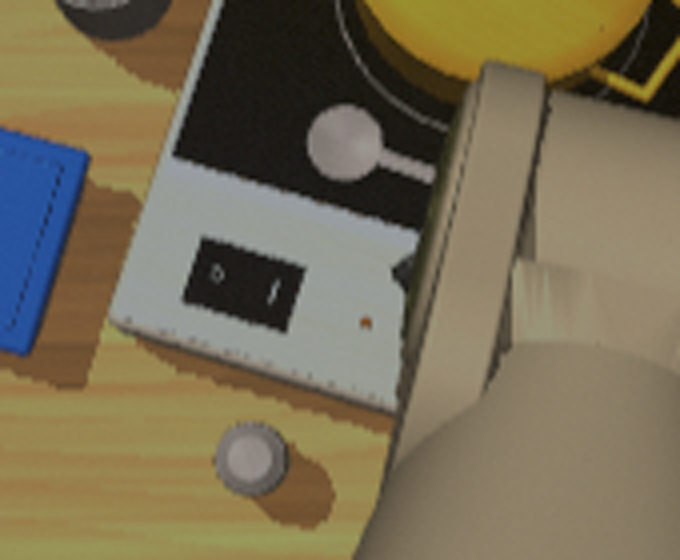

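Call:
apply_moves(
  moves=[
    [[0,0,0.8],0,0],
    [[0,0,1.6],0,0],
    [[0,0,2.2],0,0],
    [[0,0,2.2],0,0],
    [[0,0.5,2.2],0,0],
    [[0,0.8,2.2],0,0],
    [[0,0.96,2.2],0,0],
    [[0.15,1.15,2.2],6,0],
    [[0.29,1.36,2.2],12,0],
    [[0.29,1.36,2.2],12,0],
  ],
)

```text
clock: 8.15
tcp_pos: [0.491, -0.0457, 0.0774]
orientation: [-0.0, 0.976, 0.216, 0.0]
wrist_force: [0.6, 2.4, 0.7]
finger_gap: -0.0
```

```bash
cat > snap.py <<'E'
from workcell import env
from h import *
import cv2,sys
r=env.read_camera("side");a=cv2.cvtColor(r["pixels"],cv2.COLOR_RGB2BGR)
cv2.imwrite(f"pics/{sys.argv[1]}.png",cv2.resize(a[155:275,235:355],None,fx=5,fy=5,interpolation=cv2.INTER_CUBIC))
s=env.get_state();print(s["clock"],np.round(s["wrist_force"],1))
E
python3 snap.py s5
```

```text
8.2 [-1.2  1.2  1.6]
```

View pics/s5.png

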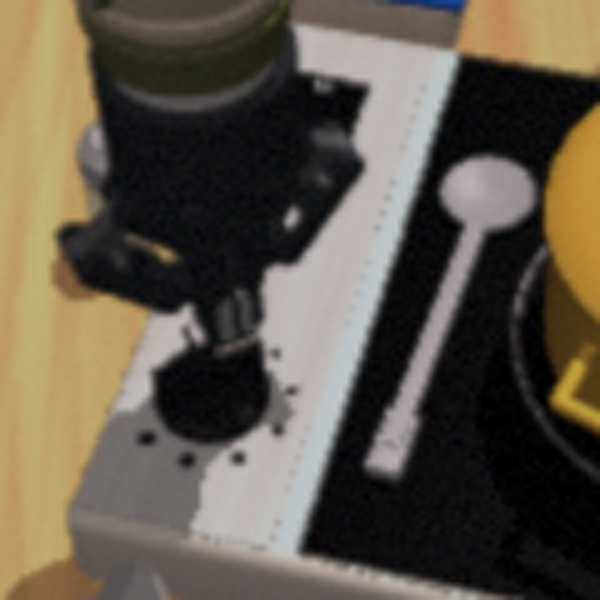

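Call:
apply_moves(
  moves=[
    [[0.16,0.19,0],6,0],
    [[0.29,0.4,0],12,0],
    [[0.41,0.63,0],18,0],
    [[0.5,0.86,0],24,0],
    [[0.56,1.1,0],30,0],
    [[0.6,1.35,0],36,0],
    [[0.62,1.6,0],42,0],
    [[0.6,1.84,0],48,0],
    [[0.6,1.84,0],48,0],
    [[0.6,1.84,0],48,0],
  ],
)

```text
clock: 9.45
tcp_pos: [0.504, -0.0603, 0.0773]
orientation: [0.0, 0.98, -0.199, 0.0]
wrist_force: [0.1, -0.4, 0.4]
finger_gap: 0.0
```

```bash
python3 snap.py s6
python3 - <<'E'
from workcell import env
from h import *
W,f,cx,cy,s=look(env,"w6")
q=s["orientation"];th=2*np.arctan2(q[2],q[1]);v=np.array(s["tcp_pos"][:2])-[.4818,-.0678]
print(np.degrees(th),v@[np.cos(th),np.sin(th)],v@[-np.sin(th),np.cos(th)])
E
```

```text
9.5 [-0.4  0.1  1.1]
9.5 [ 0.5039486  -0.06020425  0.07726949] [-0.40875809  0.05532657  1.08190204]
-23.00334501363333 0.017419082270019388 0.01564709078027419
```

View pics/s6.png

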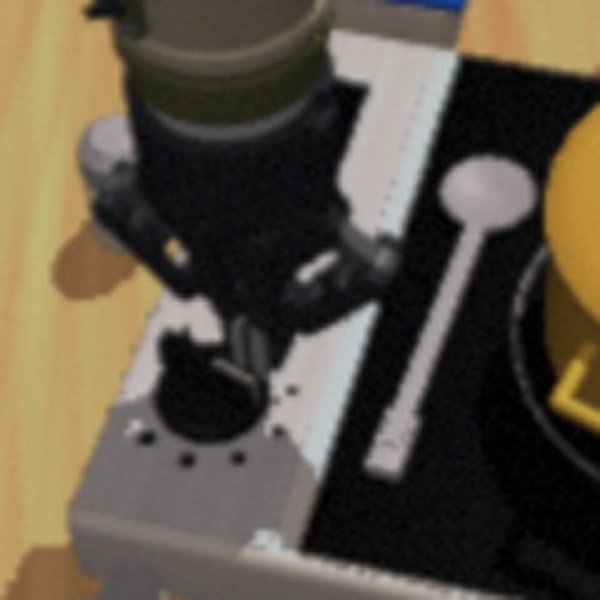

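View pics/w6.png

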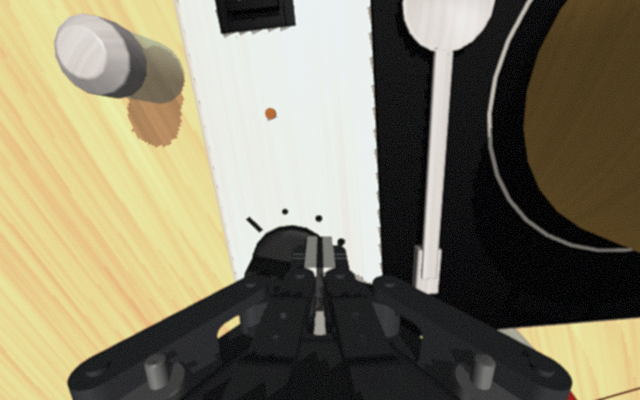

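Call:
apply_moves(
  moves=[
    [[0.16,0.19,0],6,0],
    [[0.29,0.4,0],12,0],
    [[0.41,0.63,0],18,0],
    [[0.5,0.86,0],24,0],
    [[0.56,1.1,0],30,0],
    [[0.6,1.35,0],36,0],
    [[0.61,1.51,0],40,0],
    [[0.61,1.51,0],40,0],
    [[0.61,1.51,0],40,0],
    [[0.61,1.51,0],40,0],
  ],
)

```text
clock: 10.8
tcp_pos: [0.5037, -0.0764, 0.0773]
orientation: [0.0, 0.852, -0.523, 0.0]
wrist_force: [0.2, -0.0, 0.1]
finger_gap: 0.0001
```

```bash
python3 snap.py s7
python3 - <<'E'
from workcell import env
from h import *
s=env.get_state()
q=s["orientation"];th=2*np.arctan2(q[2],q[1]);v=np.array(s["tcp_pos"][:2])-[.4818,-.0678]
print(np.degrees(th),v@[np.cos(th),np.sin(th)],v@[-np.sin(th),np.cos(th)])
E
```

```text
10.85 [-0.4 -0.2  0.2]
-63.06892007564127 0.017566186670112324 0.015676022610869467
```

View pics/s7.png

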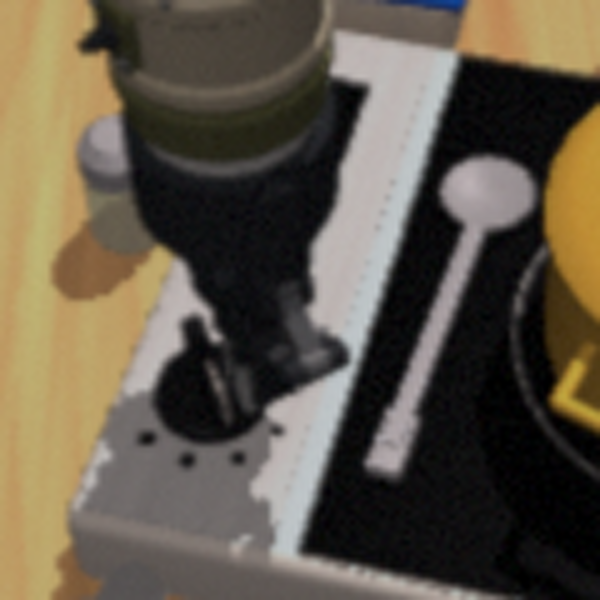

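Call:
apply_moves(
  moves=[
    [[0,-0.6,0],0,0],
    [[0,-1.2,0],0,0],
    [[0,-1.2,-2],0,0],
    [[0,-1.2,-5],0,0],
    [[0,-1.2,-9],0,0],
    [[0,-1.2,-13],0,0],
    [[0,-1.2,-16],-9,0],
    [[-1,2,-16],-18,0],
    [[-2,6,-16],-27,0],
    [[-3,9,-16],-36,0],
  ],
)

```text
clock: 12.1
tcp_pos: [0.4089, -0.0904, 0.2374]
orientation: [0.0, 0.973, -0.232, 0.0]
wrist_force: [-0.3, -0.5, 0.6]
finger_gap: 0.0001
```

```bash
python3 snap.py s8
python3 - <<'E'
from workcell import env
from h import *
look(env,"w8")
import cv2
r=env.read_camera("top");a=cv2.cvtColor(r["pixels"],cv2.COLOR_RGB2BGR);cv2.imwrite("pics/top8.png",a)
E
```

```text
12.15 [-4.6  2.1  0.6]
12.15 [ 0.40544653 -0.08986571  0.23733791] [-4.55103361  2.05390646  0.63649224]
```

View pics/s8.png

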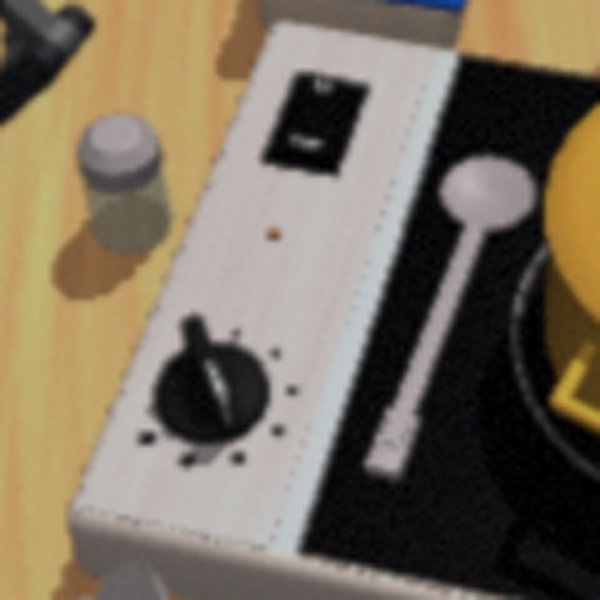

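View pics/w8.png

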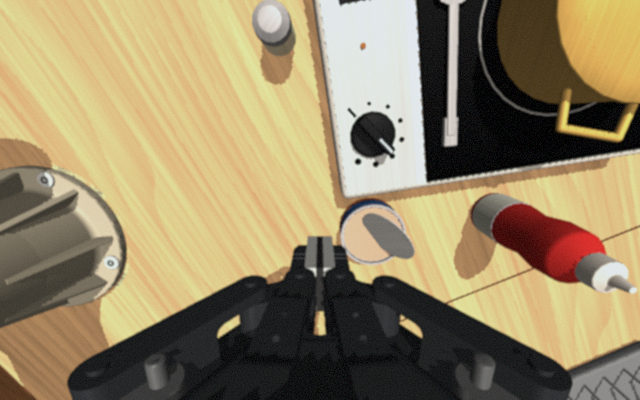

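Run:
```python
import cv2
from h import *
from workcell import env
r=env.read_camera("side");f=200/np.tan(np.radians(r["fov_y"]/2));a=cv2.cvtColor(r["pixels"],cv2.COLOR_RGB2BGR)
b=cv2.resize(a[155:275,235:355],None,fx=5,fy=5,interpolation=cv2.INTER_CUBIC)
for n in range(1,8):
    t=np.radians(126-36*n-17)
    for rr,z,c in((.024,.091,(0,0,255)),(.0335,.062,(0,255,0))):
        u,v=proj(np.array(r["world_from_camera"]),f,r["cx"],r["cy"],(.4818+rr*np.cos(t),-.0678+rr*np.sin(t),z))
        p=(int((u-235)*5),int((v-155)*5));cv2.circle(b,p,3,c,-1);cv2.putText(b,str(n),(p[0]+4,p[1]),0,.4,c)
w=cv2.imread("pics/w8.png")[85:185,320:430];w=cv2.resize(w,None,fx=3,fy=3,interpolation=cv2.INTER_CUBIC)
o=np.zeros((600,800,3),np.uint8);o[100:600,:450]=b[100:,:450];o[:300,460:790]=w
t=cv2.imread("pics/top8.png")[195:285,250:360];o[310:580,455:785]=cv2.resize(t,None,fx=3,fy=3)
cv2.imwrite("pics/chk.png",o)
```

```text
(no output)
```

View pics/chk.png

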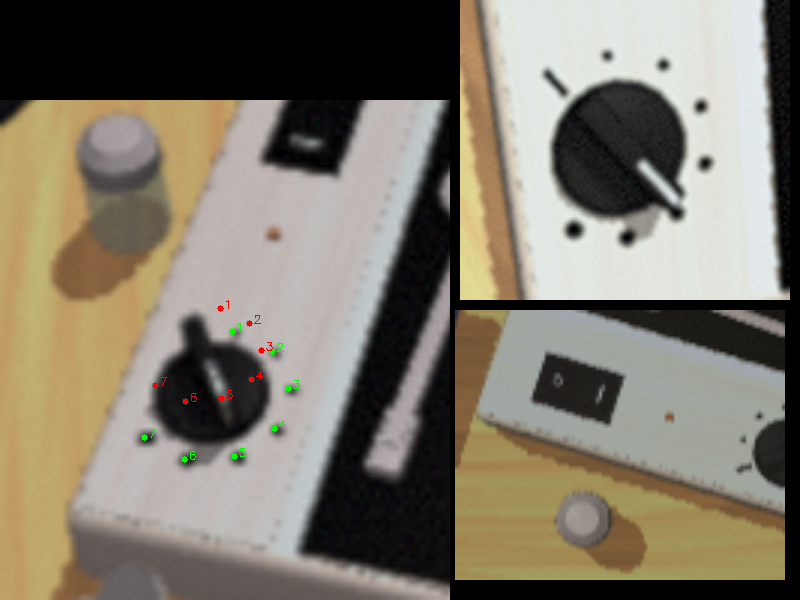

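View pics/top8.png

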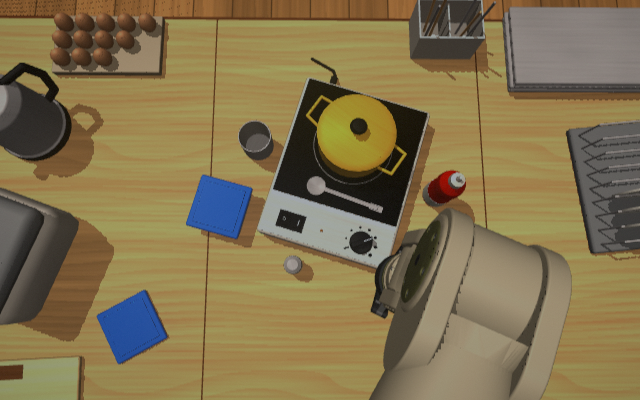

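Run:
```python
from h import *
from workcell import env
r=env.read_camera("side");f=200/np.tan(np.radians(r["fov_y"]/2))
for rr,zs in((16,(.075,.069)),):
    for z in zs:
        print(rr,z,proj(np.array(r["world_from_camera"]),f,r["cx"],r["cy"],(.5289-.016*.293,.0848-.016*.956,z)))
print(env.get_state()["qvel"])
env.hand_in()
```

```text
16 0.075 (np.float64(295.42182754447646), np.float64(180.67246342645382))
16 0.069 (np.float64(295.55252558384285), np.float64(182.39201245516827))
[ 0.00545032  0.01728708  0.00898914 -0.00178782  0.00043226 -0.00440843]
the job is handed in; nothing more can be done
```

The cooker is switched on and the dial rests at step five; the job is handed in, about 12 s into the 45 s allowed.

- **Rocker:** I pressed its on end with the shut fingertips. In the side view, the on mark dropped about 2.4 px and the ring end rose, which matches the roughly 6 mm of full travel. After pressing, the wrist force read about zero, so it had tipped over by itself.
- **Dial:** It started at step two. I pushed the pointer end of the bar clockwise from one side with the shut fingertips, three clicks. The grasp point stayed about 23 mm from the dial's axis. The last wrist picture shows the pointer line at the fifth dot, and the side view agrees.
- **Other things:** In the last top picture, the pot, spoon, box, cup, bottle and shaker stand where they did at the start. The tuna can is hidden by the arm in that view; the wrist picture shows it standing upright beside the cooker, but I did not measure its position. The arm hung clear of everything when I handed in.

The three estimates of the dial's position, one per camera, differed by about 2.5 mm, so I used a rough average. No check failed or disagreed beyond that.

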